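# Set the end stop of a neck-brushing machine and seat an extinguisher shell on it

### The job

First crank the handwheel until the slide's white pointer stands exactly opposite the red rider on the scale (ignore the blue one). Then push the red extinguisher shell along its trough until its foot has tripped the roller switch, and press it firmly home against the slide's stop, by feel, without ramming it. Leave the shell lying there in the trough and leave the other things on the bench alone.

Things in the scene. Friction and masses are not known exactly. Their poses are not given: they have to be found in the camera images.
- machine: Fixed green bench machine, 740 mm long. Origin on the bench; y runs level from the grey brush head (-y end) to the handwheel (+y end), z up. A steel 90-degree vee trough lies along y at x = 0, y = -130 to 105 mm, its top edges 140 mm high. The parked brass brush's tip is at y = -250 mm, 155 mm high; nothing stands over the trough between brush and slide.
- wheel_axis (a point): Point on the handwheel's axis (machine x = 0, y = 338 mm, 100 mm above the bench), 58 mm in front (+y) of the rim's outer face, level with the middle of the crank handle. Axes as the machine's. The wheel is 126 mm across, takes 7 to 8 N at the handle to turn and stays where it is left.
- handle_mid (a point): Point on the axis of the black crank handle where it is best gripped; it circles wheel_axis at 52 mm radius in the machine's xz plane. The handle is parallel to the machine's y, 22 mm thick, 84 mm long (from 50 mm behind this point, at the wheel, to 34 mm beyond it). Its sleeve spins freely, so a gripper may keep its orientation all the way round.
- handwheel (a joint): Handwheel angle, rad; 0 and every whole turn: handle at the top. Grows clockwise seen from the handle end (looking along -y): from the top the handle goes towards the machine's -x. One clockwise turn drives the slide 8 mm away from the wheel (-y, towards the shell). Starts between 18.8 and 25.2; end stops at 0 and 43.9.
- pointer_tip (a point): Tip of the white pointer on the slide, over the flat black scale bar (white ticks every 5 mm) on the machine's +x side, 130 mm above the bench. It is on the mark when it has the same machine y as red_rider_tip.
- red_rider_tip (a point): Tip of the red rider (12 mm wide tab on the outer edge of the scale bar): the mark to set. Its machine y lies 9 to 23 mm from the pointer's at the start, to either side.
- blue_rider_tip (a point): Tip of the blue rider, the mark for another batch: not to be used.
- stop_face (a point): Centre of the slide's fork-shaped stop, 155 mm high, in the plane of its two black pads (18 x 46 mm, 26 mm each side of the trough's centre plane), which look to the machine's -y; the roller arm stands between them. Moves with the slide. Axes as the machine's. The pads are hard: a firm press home is 5 to 25 N on them, on top of the trough's friction; over 30 N counts as ramming.
- roller (a point): Centre of the 16 mm black roller on the switch's spring arm. At rest it stands out 15 mm in front of the stop face, on the trough's centre plane; the shell's foot pushes it back (+y).
- roller_arm (a joint): Deflection of the switch's roller arm in rad, 0 at rest, growing as the roller is pushed towards +y. The switch trips at 0.22 (foot 6 mm short of the stop); fully home it is about 0.35. It takes about 1 N at the roller and springs back when let go.
- shell: Empty red extinguisher shell without valve, about 0.6 kg, 190 mm long, 76 mm diameter, lying loose in the trough, axis 155 mm above the bench. Origin at the centre of its flat black foot (72 mm across); its y axis is its own axis, pointing out of the foot to the stop. Brass neck 32 mm diameter, 28 mm long. Slides under 3 to 10 N.
- shell_foot (a point): Centre of the foot's flat end face. Home, it lies at stop_face.
- shell_neck (a point): Centre of the neck's flat end, 190 mm from the foot: the face to push on.
- full_extinguisher: Complete extinguisher, 80 mm in diameter and about 300 mm tall, standing on the bench; bystander. Origin under its centre.
- wrench: Wrench 200 mm long lying on the bench; bystander.
- parts_tray: Blue tray 160 x 220 x 45 mm with valves beside the machine; bystander. Origin under its centre.
- oil_bottle: Yellow bottle, 60 mm in diameter and 150 mm tall; bystander. Origin under its centre.
There are look-alikes about, which are no part of the job. Leave any grey or purple look-alike of the shell alone.

How it is judged:
On the way, in this order (a step that is already met when the one before it is completed fails the run):
1. the slide's pointer is set opposite the red rider (within 1.5 mm along the scale) (y of pointer_tip in the frame of red_rider_tip between -0.0015 and 0.0015 m), for 0.3 s.
2. the shell's foot has tripped the roller switch and is pressed home against the stop with at least 5 N (value of joint roller_arm above 0.22 rad and contact force between shell and stop_slide above 5 N), for 0.1 s.
At the end, for the whole second after the job is handed in: The pointer stands within 1.5 mm of the red rider along the scale; the shell lies still in the trough (axis within 0.05 rad of the machine's), its foot within 2 mm of the stop pads and centred within 7 mm, with the roller switch still tripped (0.22 rad or more); everything is let go (all of step 1 and value of joint roller_arm above 0.22 rad and y of shell_foot in the frame of stop_face between -0.002 and 0.002 m and angle between the y axis of shell and the y axis of machine, either way round below 0.05 rad and distance between shell_foot and stop_face below 0.007 m and linear speed of shell below 0.01 m/s); the robot touches nothing.
It fails at once if the shell is rammed against the stop (over 30 N) (contact force between shell and stop_slide above 30 N).
It fails at once if a bystander is moved by more than 20 mm (distance of any of full_extinguisher, wrench, parts_tray, oil_bottle from where it was at the start of the episode above 0.02 m).
It also fails if it takes over 72 s, if anything falls off the work surface, if the arm or the gripper's body presses on something with over 40 N, if the wrist force passes 120 N, or if a joint passes its speed limit or range.

### The arm

A 6-joint arm with a two-finger parallel gripper is mounted at the origin on the work surface. World frame = base frame: x ahead of the robot, y to its left, z up, the work surface at z = 0. Lengths are in m, angles in rad, forces in N, time in s.
With the tool pointing down it reaches from about 0.3 to 0.825 m from the base axis. Payload 5.4 kg.
Tool frame: the origin (TCP) lies at the very end of the fingers, on their centre line; the grasp point (between the pads) lies env.hold_point_z behind it (env.hold_point_z is the distance from the TCP to the grasp point, in m); x points along the fingers, y is the direction in which the jaws open and shut, and the axes are right-handed (so a half turn about x gives the same grasp; the last joint's range is limited). The gripper opens to 92 mm and grips with 3 to 60 N. Pads are 20 mm wide; open, the fingers measure 128 mm over their backs; the gripper's body (75 mm by 189 mm) begins 69 mm behind the grasp point.
Start: joints at [1.006, 0.158, 1.597, -0, 1.386, -0.21], TCP at [0.2, 0.539, 0.215] pointing down, gripper open.
Joint ranges: [-2.91, 2.91], [-0.94, 2.29], [0.18, 2.7], [-1.29, 4.43], [0.17, 2.64], [-3, 3]. Speed limits (rad/s): [2.57, 2.57, 3.14, 3.14, 3.14, 3.14].

### API

Orientations are given as a unit quaternion [w, x, y, z].
In Python, from bench import env gives the robot as it stands. Calls block until the motion is done:
- env.movep(position, orientation): joint-space move of the TCP to a pose.
- env.movel(position, rotation=None, vel=0.15, force_limit=None): straight line of the TCP; rotation=None keeps the orientation; vel is the mean speed in m/s. With force_limit (N) it stops when the force on the tool has changed by that much, and returns True; else False.
- env.move_j(angles): joint-space move.
- env.move_gripper(opening): opening from 0.0 (shut) to 1.0 (fully open); the grip force is fixed at half the most; returns when the fingers have stopped.
- env.dwell(seconds).
- env.inverse_kinematics(position, orientation): joint angles nearest the present ones, or None.
- env.snapshot(name): name is "scene" or "top"; returns (picture, depth): 420x560x3 uint8, red, green, blue; 420x560 float32, m along the optical axis (not along the pixel's ray), 0 where there is no reading.
- env.camera_params(name): a dict with "fx", "fy", "cx", "cy" (pixels), "k1" (the pictures are not rectified: a ray, as slopes to the right and down, at radius r is drawn at 1 + k1 r^2 times it, then the intrinsics apply), "R" (3x3) and "t" (3): a world point X has camera coordinates R X + t. Camera axes: x right, y down, z forward; pixel columns grow to the right and rows downward; lengths in m; the calibration is good to about 2 mm. A picture is of the moment at which its call begins. camera_params takes no time and is no camera call.
A pose or a line that the arm cannot do raises env.MotionError and nothing moves.
- env.hand_in(): hands the job in, once; it reports no verdict.
Readings, each from a call of its own:
- env.current_t(): time.
- env.current_joint_positions(): joint angles.
- env.current_joint_vel(): joint speeds.
- env.current_joint_torque(): joint torques, N m.
- env.current_tool_pos(): TCP position.
- env.current_ee_rot(): TCP orientation.
- env.current_contact_force(): force on the tool from outside, world axes, zero at the start.
- env.current_ft_torque(): the same for the moment, N m.
- env.current_grip_width(): opening from 0.0 (shut) to 1.0 (fully open).
Only numpy, scipy, OpenCV 4.12 (cv2) and the standard library are available. Lean on these libraries where they do the work, as an engineer would, in place of code of your own. Each camera call takes 0.05 s, during which the arm holds its last target.

## Working session

There is one attempt and no reset: what is moved stays moved. The work goes in short steps, each a Python script; the robot and the scene stay as the last script left them, time stands still between calls to the robot, and variables do not carry over. Pictures are saved under pics/ and viewed, and the job is handed in when it is done.

```bash
ls -la; mkdir -p pics
python3 - <<'E'
from bench import env
import cv2,numpy as np
for n in ("scene","top"):
    p,d=env.snapshot(n); cv2.imwrite(f"pics/{n}0.png",cv2.resize(p[:,:,::-1],(800,600),interpolation=cv2.INTER_CUBIC)); np.savez(f"{n}0.npz",p=p,d=d)
    print(n,env.camera_params(n))
print(env.current_t(),env.hold_point_z,env.current_tool_pos(),env.current_ee_rot(),env.current_contact_force())
E
```

```text
total 12
drwxr-xr-x  3 agent agent 4096 Dec  6 15:45 .
drwxr-xr-x 23 root  root  4096 Dec  6 15:45 ..
drwxr-xr-x  2 agent agent 4096 Dec  6 15:45 pics
scene {'fx': 533.006725707701, 'fy': 533.006725707701, 'cx': 274.1084272525548, 'cy': 207.9193303969409, 'k1': -0.1108611811081019, 'R': array([[ 0.8787146 ,  0.47698084, -0.01870629],
       [ 0.26785184, -0.52512749, -0.80777256],
       [-0.39511522,  0.70479103, -0.58919739]]), 't': array([-0.45461268, -0.01249932,  1.50283706])}
top {'fx': 528.3628971059417, 'fy': 528.3628971059417, 'cx': 292.60136788125453, 'cy': 202.23595254230847, 'k1': -0.04065135399133835, 'R': array([[-2.55315660e-02, -9.99671915e-01, -2.04965281e-03],
       [-9.94580787e-01,  2.56081369e-02, -1.00763494e-01],
       [ 1.00782923e-01, -5.34104510e-04, -9.94908296e-01]]), 't': array([0.11592058, 0.52552566, 1.73582354])}
0.1 0.0187 [0.19945834 0.53870723 0.2137364 ] [ 0.69579158  0.1242301   0.69623008 -0.12531813] [0.39803807 0.2941485  0.78945406]
```

View pics/scene0.png

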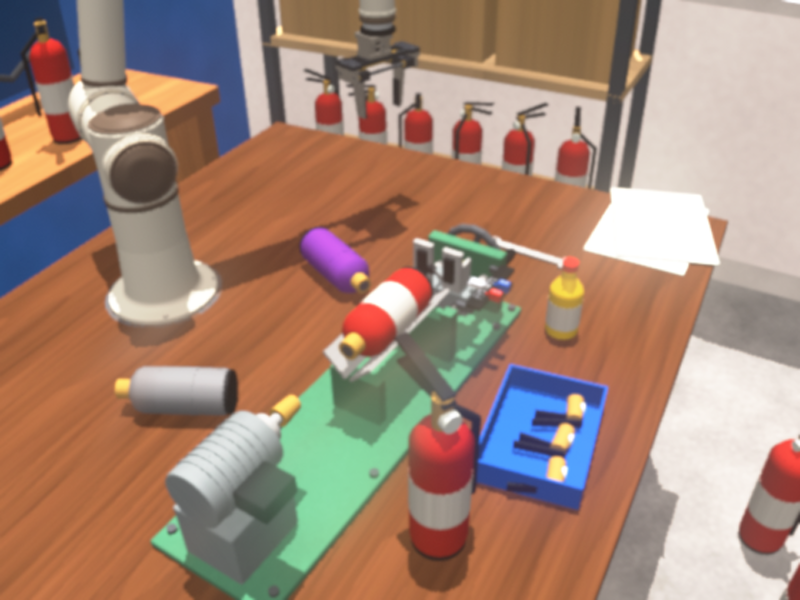

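View pics/top0.png

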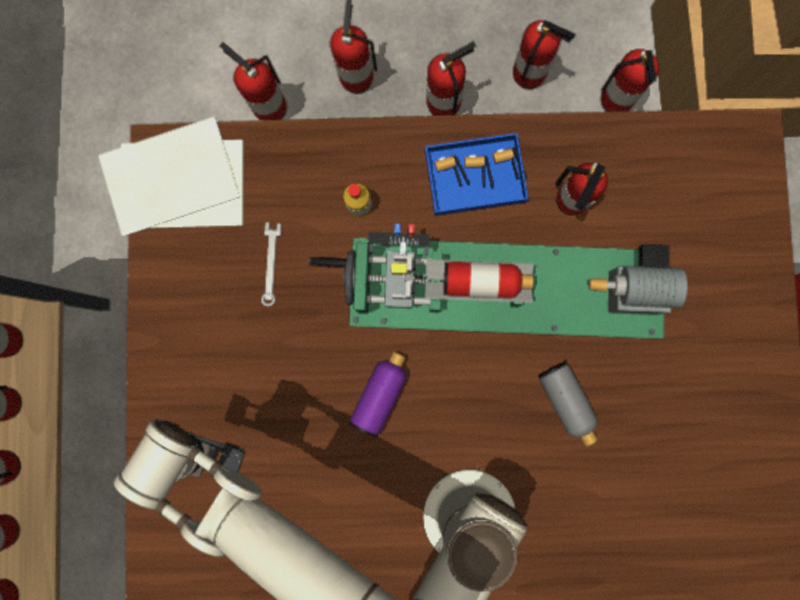

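The red, white-banded shell in the trough is at top (485,280) in 800x600 pixels. The purple (380,395) and grey (570,400) look-alikes lie on the bench. Next I'll enlarge the machine.

```bash
cat > h.py <<'E'
import numpy as np, cv2
from bench import env
def K(c): return np.array([[c["fx"],0,c["cx"]],[0,c["fy"],c["cy"]],[0,0,1.]])
def proj(n,X):
    c=env.camera_params(n); 
    P,_=cv2.projectPoints(np.atleast_2d(np.float64(X)),cv2.Rodrigues(c["R"])[0],c["t"],K(c),np.array([c["k1"],0,0,0]))
    return P[:,0]
def ray(n,uv):
    c=env.camera_params(n)
    s=cv2.undistortPoints(np.float64(uv).reshape(-1,1,2),K(c),np.array([c["k1"],0,0,0]))[:,0]
    return c,np.c_[s,np.ones(len(s))]
def onz(n,uv,z):  # pixel -> world on plane z
    c,d=ray(n,uv); C=-c["R"].T@c["t"]; w=d@c["R"]
    return C+w*((z-C[2])/w[:,2])[:,None]
def ond(n,uv,depth):
    c,d=ray(n,uv); 
    D=np.array([depth[int(round(v)),int(round(u))] for u,v in uv])
    return (d*D[:,None]-c["t"])@c["R"]
def cloud(n,depth):
    h,w=depth.shape; u,v=np.meshgrid(np.arange(w),np.arange(h))
    c,d=ray(n,np.c_[u.ravel(),v.ravel()]); return ((d*depth.ravel()[:,None]-c["t"])@c["R"]).reshape(h,w,3)
E
python3 - <<'E'
import cv2,numpy as np
a=np.load("top0.npz")["p"][:,:,::-1]; b=np.load("scene0.npz")["p"][:,:,::-1]
cv2.imwrite("pics/c1.png",cv2.resize(a[145:245,210:343],(798,600),interpolation=cv2.INTER_CUBIC))
cv2.imwrite("pics/c2.png",cv2.resize(b[150:240,260:380],(800,600),interpolation=cv2.INTER_CUBIC))
E
```

```text
(no output)
```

View pics/c1.png

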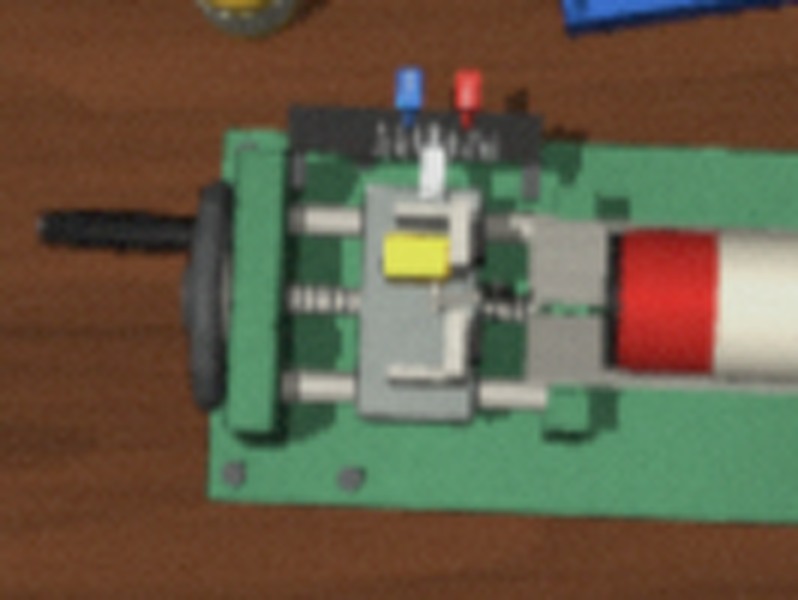

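View pics/c2.png

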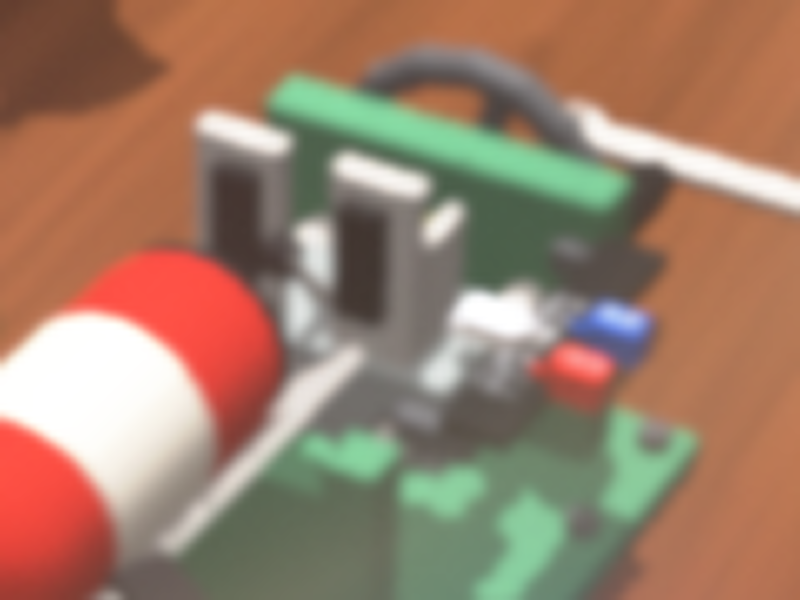

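Run:
```python
from h import *
np.set_printoptions(precision=4,suppress=True)
d=np.load("top0.npz")["d"];p=np.load("top0.npz")["p"]
C=cloud("top",d)
f=lambda x,y:(210+x/6-0.5+0.083, 145+y/6-0.5+0.083)
pts={"handle_tip":(45,228,.1),"plateL_top":(228,132,.0),"plateL_bot":(210,498,.0),"troughTL":(530,222,.14),"troughBL":(527,380,.14),"pointer":(433,130,.13),"red":(467,118,.13),"blue":(408,118,.13)}
for k,(x,y,z) in pts.items():
    uv=[f(x,y)]; print(k,np.round(uv[0],1),onz("top",uv,z)[0],"depth",ond("top",uv,d)[0])
# shell axis: cloud of red/white pts high
r=p.astype(int)
roi=np.zeros(d.shape,bool); roi[180:213,300:385]=True
m=roi&(C[...,2]>.17)&(C[...,2]<.215)
X=C[m]; print("shell top",len(X),X.mean(0),X.min(0),X.max(0))
# per-y circle fit
from scipy.optimize import least_squares
m=roi&(C[...,2]>.165)&(d>0)&(C[...,1]>.0-1)
X=C[m]; 
def res(q): return np.hypot(X[:,0]-(q[0]+q[1]*(X[:,1]-.05)),X[:,2]-q[2])-.038
s=least_squares(res,[X[:,0].mean(),0,.155],loss="soft_l1",f_scale=.002); print("axis x0 slope z",s.x,np.std(res(s.x)), X[:,1].min(),X[:,1].max())
# plate
hsv=cv2.cvtColor(p,cv2.COLOR_RGB2HSV)
g=(hsv[...,0]>60)&(hsv[...,0]<90)&(hsv[...,1]>80)
m=g&(C[...,2]<.03)&(C[...,0]>.2)
print("plate z",np.median(C[m][:,2]), "rect"); R=cv2.minAreaRect(np.float32(C[m][:,:2])); print(R, cv2.boxPoints(R))
# handle dark cloud
uv=np.argwhere((C[...,1]>.3)&(C[...,2]>.05)&(C[...,0]>.3)&(C[...,0]<.6)&(r.sum(2)<150))
H=np.array([C[a,b] for a,b in uv]); 
print(len(H)); print(H[np.argsort(H[:,1])][::3])
```

```text
handle_tip [217.1 182.6] [0.5906 0.3433 0.1   ] depth [0.5942 0.3469 0.0747]
plateL_top [247.6 166.6] [0.6572 0.2528 0.    ] depth [0.6535 0.251  0.0215]
plateL_bot [244.6 227.6] [0.4493 0.2665 0.    ] depth [0.4487 0.2655 0.0104]
troughTL [297.9 181.6] [0.5814 0.0842 0.14  ] depth [0.5826 0.0841 0.1317]
troughBL [297.4 207.9] [0.4987 0.0879 0.14  ] depth [0.4992 0.0879 0.1346]
pointer [281.7 166.2] [0.6331 0.1338 0.13  ] depth [0.6347 0.134  0.1204]
red [287.4 164.2] [0.639  0.1158 0.13  ] depth [0.6401 0.1158 0.1235]
blue [277.6 164.2] [0.6398 0.1469 0.13  ] depth [0.642  0.1472 0.1178]
shell top 1198 [ 0.5301 -0.0355  0.1864] [ 0.4935 -0.1413  0.17  ] [0.5682 0.0466 0.2033]
axis x0 slope z [0.5371 0.0621 0.1545] 0.005538803995250407 -0.1418629841179926 0.04664207686344118
plate z 0.01411549894915343 rect
((0.5572976469993591, 0.337740033864975), (1.6285299062728882, 0.208559051156044), 86.23872375488281) [[ 0.3998 -0.4679]
 [ 0.6079 -0.4816]
 [ 0.7148  1.1434]
 [ 0.5067  1.1571]]
83
[[0.5941 0.3008 0.0803]
 [0.585  0.3016 0.0748]
 [0.5976 0.3041 0.0796]
 [0.5884 0.3048 0.0747]
 [0.5899 0.3065 0.088 ]
 [0.5982 0.3078 0.0761]
 [0.5905 0.3101 0.0847]
 [0.599  0.3117 0.0708]
 [0.5984 0.3144 0.0755]
 [0.5924 0.3149 0.0717]
 [0.5911 0.317  0.0813]
 [0.5859 0.3183 0.0718]
 [0.5946 0.3203 0.0808]
 [0.5857 0.3213 0.0736]
 [0.5983 0.3239 0.078 ]
 [0.5858 0.3246 0.0734]
 [0.5915 0.3269 0.0803]
 [0.596  0.328  0.0719]
 [0.5913 0.3299 0.0822]
 [0.5865 0.3316 0.0697]
 [0.5924 0.3341 0.0753]
 [0.5895 0.3345 0.0723]
 [0.5917 0.3366 0.0806]
 [0.5865 0.338  0.0713]
 [0.596  0.3407 0.0741]
 [0.5927 0.3439 0.0749]
 [0.5966 0.3445 0.0706]
 [0.5898 0.3475 0.0729]]
```

Run:
```python
import cv2,numpy as np
a=np.load("top0.npz")["p"][:,:,::-1]; b=np.load("scene0.npz")["p"][:,:,::-1]
cv2.imwrite("pics/c3.png",cv2.resize(a[150:250,345:478],(798,600),interpolation=cv2.INTER_CUBIC))
cv2.imwrite("pics/c4.png",cv2.resize(b[180:300,180:340],(800,600),interpolation=cv2.INTER_CUBIC))
```

```text
(no output)
```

View pics/c3.png

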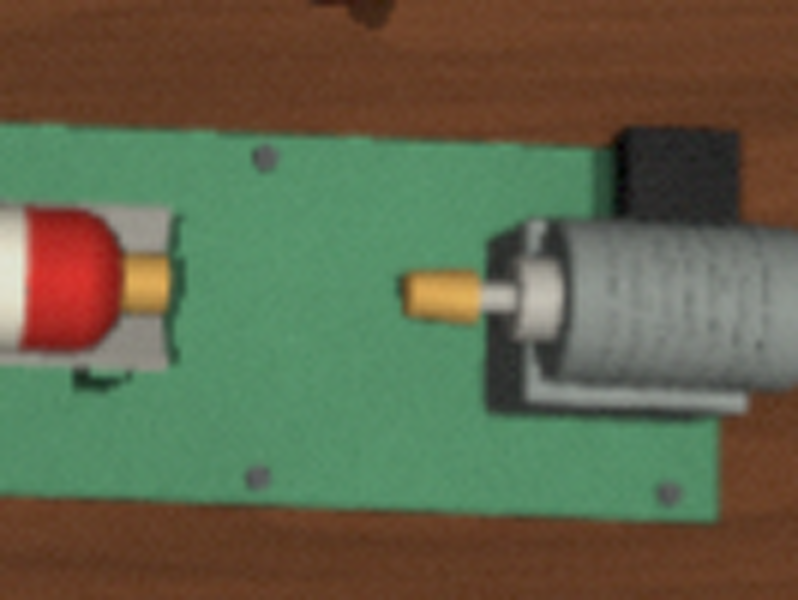

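View pics/c4.png

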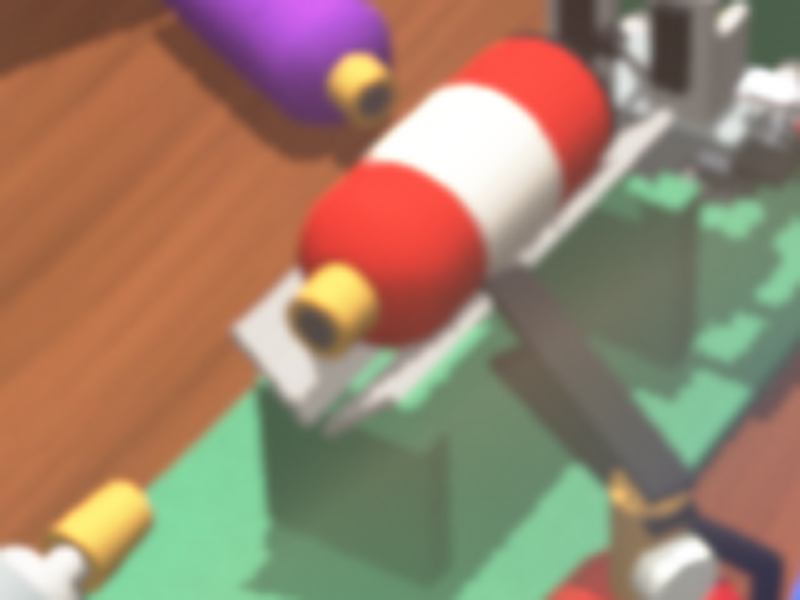

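Run:
```python
from h import *
from scipy.optimize import least_squares
np.set_printoptions(precision=4,suppress=True)
f1=lambda x,y:(210+x/6-.42,145+y/6-.42)
f3=lambda x,y:(345+x/6-.42,150+y/6-.42)
f4=lambda x,y:(180+x/5-.4,180+y/5-.4)
w='w'
obs=[("top",f1(530,222),(1,105,.14)),("top",f1(527,380),(-1,105,.14)),
("top",f3(172,208),(1,-130,.14)),("top",f3(168,372),(-1,-130,.14)),
("top",f3(404,290),(0,-250,.155)),
("scene",f4(233,328),(-1,-130,.14)),
("scene",f4(668,116),(1,105,.14)),("scene",f4(146,502),None)]
obs=[o for o in obs if o[2]]
def T(q,m): 
    c,s=np.cos(q[2]),np.sin(q[2]); x,y,z=m; return [q[0]+c*x-s*y,q[1]+s*x+c*y,z]
def res(q):
    r=[]
    for n,uv,(sx,y,z) in obs:
        r.append(proj(n,[T(q,(sx*q[3],y/1000,z))])[0]-np.array(uv))
    return np.ravel(r)
s=least_squares(res,[.53,-.02,-.064,.04],loss="soft_l1",f_scale=1)
print(s.x); print(res(s.x).reshape(-1,2))
q=s.x
def inv(P): 
    c,s_=np.cos(q[2]),np.sin(q[2]); dx,dy=P[0]-q[0],P[1]-q[1]; return np.array([c*dx+s_*dy,-s_*dx+c*dy,P[2]])
for k,uv,z in [("handletip",f1(40,228),.078),("neckend",f3(171,283),.155),("foot",f1(612,305),.155),("pointer",f1(433,130),.13),("red",f1(467,118),.13),("blue",f1(408,118),.13),("rimtop",f1(215,183),.1),("rimbot",f1(205,410),.1),("plateend",f1(210,498),.01),("plateend-",f3(718,520),.01),("plateUL",f1(228,132),.01),("spindle",f1(325,298),.1),("yoke pads",f1(481,300),.178)]:
    print(k,inv(onz("top",[uv],z)[0])*1000)
np.save("q.npy",q)
```

```text
[ 0.533  -0.0187 -0.061   0.0418]
[[ 0.1961  0.1085]
 [-0.2265  0.3103]
 [-0.178   0.078 ]
 [-0.0475 -0.7101]
 [ 0.2509  0.4823]
 [-0.309   0.7532]
 [ 0.6477 -0.776 ]]
handletip [ 38.2424 370.9045  78.    ]
neckend [   0.8413 -128.6053  155.    ]
foot [ -1.7413  61.9024 155.    ]
pointer [ 90.5878 158.3626 130.    ]
red [ 97.6166 140.6903 130.    ]
blue [ 96.5271 171.7768 130.    ]
rimtop [ 62.8762 274.9016 100.    ]
rimbot [-59.1983 274.7796 100.    ]
plateend [-101.4116  278.5758   10.    ]
plateend- [-104.7551 -459.4928   10.    ]
plateUL [105.7638 277.6541  10.    ]
spindle [  2.9687 213.4192 100.    ]
yoke pads [ -4.1895 129.2752 178.    ]
```

Fit: machine at (0.533, -0.019), yaw -0.061. The residuals are under 1 px. The independent checks agree: plate length 738 vs 740 mm, handle tip y 371 vs 372, neck to foot 190.5 vs 190. The red rider is 17.7 mm on the -y side of the pointer, so about 2.2 clockwise turns. The handle is at lower +x, θ about 230°. I'll grip it now.

```bash
cat >> h.py <<'E'
from scipy.spatial.transform import Rotation as Ro
q=np.load("q.npy")
def W(m):
    c,s=np.cos(q[2]),np.sin(q[2]); x,y,z=m; return np.array([q[0]+c*x-s*y,q[1]+s*x+c*y,z])
def M(P):
    c,s=np.cos(q[2]),np.sin(q[2]); dx,dy=P[0]-q[0],P[1]-q[1]; return np.array([c*dx+s*dy,-s*dx+c*dy,P[2]])
def quat(sgn):
    x=np.array([0,0,-1.]); y=sgn*np.array([np.cos(q[2]),np.sin(q[2]),0]); 
    return Ro.from_matrix(np.c_[x,y,np.cross(x,y)]).as_quat(scalar_first=True)
def hpos(th): return W((-.052*np.sin(th),.338,.1+.052*np.cos(th)))
TC=np.array([0,0,-env.hold_point_z])
E
python3 - <<'E'
from h import *
np.set_printoptions(precision=3,suppress=True)
for s in (1,-1):
    Q=quat(s); print(s,Q)
    for th in np.radians([230,270,0,90,180]): print(env.inverse_kinematics(hpos(th)+TC,Q))
    print("push",env.inverse_kinematics(W((0,-.16,.145)),Q),env.inverse_kinematics(W((0,-.09,.145)),Q))
d=np.load("top0.npz")["d"]
for k,uv in {"ext":(582,188),"oil":(355,195)}.items():
    print(k,M(ond("top",[(uv[0]*.7,uv[1]*.7)],d)[0]))
E
```

```text
1 [ 0.485  0.515  0.485 -0.515]
[ 0.31   0.565  1.423 -0.     1.154  0.371]
[ 0.304  0.549  1.373 -0.     1.219  0.365]
[ 0.333  0.388  1.484 -0.     1.269  0.395]
[ 0.368  0.346  1.65  -0.     1.146  0.429]
[ 0.333  0.513  1.539 -0.     1.089  0.395]
push [-0.547  0.165  1.732 -0.     1.245 -0.486] [-0.427  0.129  1.772 -0.     1.241 -0.366]
-1 [ 0.515 -0.485  0.515  0.485]
[ 0.31   0.565  1.423 -0.     1.154 -2.77 ]
[ 0.304  0.549  1.373 -0.     1.219 -2.777]
[ 0.333  0.388  1.484 -0.     1.269 -2.747]
[ 0.368  0.346  1.65  -0.     1.146 -2.713]
[ 0.333  0.513  1.539 -0.     1.089 -2.747]
push [-0.547  0.165  1.732 -0.     1.245  2.655] [-0.427  0.129  1.772 -0.     1.241  2.775]
ext [ 0.196 -0.22   0.213]
oil [0.178 0.266 0.152]
```

Run:
```python
from h import *
np.set_printoptions(precision=3,suppress=True)
Q=quat(1); th=np.radians(230)
p=hpos(th)+TC
env.movep(p+[0,0,.17],Q)
print(env.current_t(),env.current_tool_pos())
env.move_gripper(0.7)
print(env.movel(p,None,vel=.15,force_limit=15),env.current_t(),M(env.current_tool_pos()),env.current_contact_force())
im,d=env.snapshot("top"); cv2.imwrite("pics/t1.png",cv2.resize(im[120:270,170:370][:,:,::-1],(800,600),interpolation=cv2.INTER_CUBIC))
im,d=env.snapshot("scene"); cv2.imwrite("pics/s1.png",cv2.resize(im[80:230,250:450][:,:,::-1],(800,600),interpolation=cv2.INTER_CUBIC))
```

```text
1.7583 [0.593 0.317 0.218]
False 3.6167 [0.041 0.338 0.049] [ 0.15   0.868 -0.284]
```

View pics/t1.png

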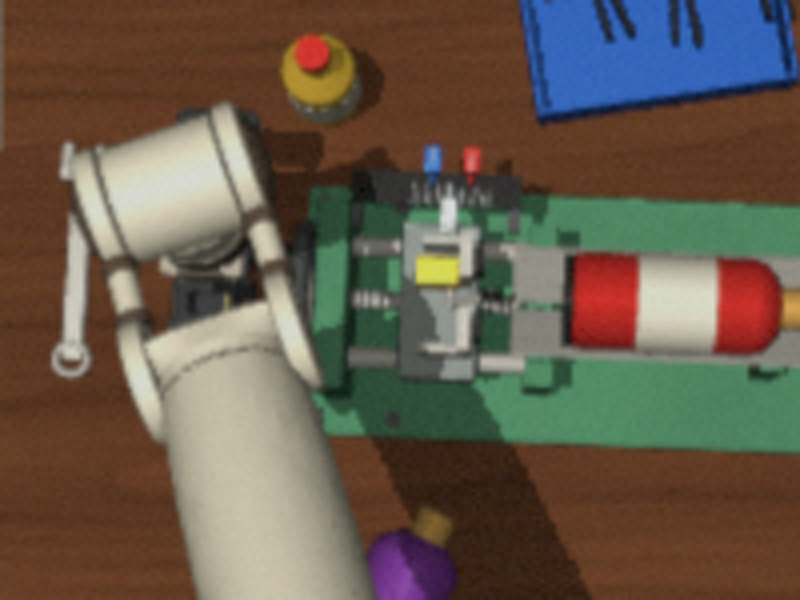

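View pics/s1.png

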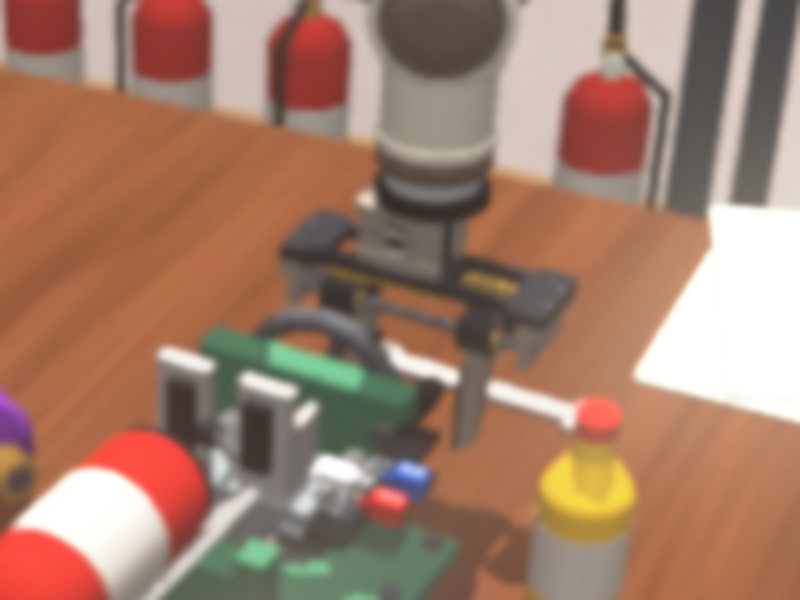

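The scene crop shows the gripper pointing down behind the wheel: right finger at (470,395), clear of the bottle at (595,480). In the top crop the pointer (447,205) and the red rider tip (472,180) are both clear of the arm. I'll close on the handle and start cranking.

Run:
```python
from h import *
np.set_printoptions(precision=3,suppress=True)
env.move_gripper(0.0)
print("width mm",env.current_grip_width()*92,env.current_t(),M(env.current_tool_pos()),env.current_contact_force())
th=np.radians(230)
for k in range(1,5):
    env.movel(hpos(th+np.radians(15*k))+TC,None,vel=.1)
    print(k,round(env.current_t(),2),env.current_contact_force(),M(env.current_tool_pos()),env.current_grip_width()*92)
```

```text
width mm 21.024296367904213 4.4417 [0.039 0.338 0.048] [-4.481 -0.456  2.571]
1 4.72 [-1.654 -0.714 -3.586] [0.047 0.338 0.059] 20.975019079238802
2 5.01 [ 0.149 -0.698 -1.582] [0.052 0.338 0.073] 21.370669539899705
3 5.29 [ 1.149 -1.995  3.306] [0.053 0.338 0.087] 21.2826504730649
4 5.58 [ 2.366 -2.042  5.416] [0.05  0.338 0.101] 21.014370428544648
```

Run:
```python
from h import *
np.set_printoptions(precision=3,suppress=True)
a=290
while a<940:
    a=min(a+15,940)
    env.movel(hpos(np.radians(a))+TC,None,vel=.12)
    f=env.current_contact_force()
    if a%90==20 or np.linalg.norm(f)>25: print(a,round(env.current_t(),2),f,M(env.current_tool_pos()),env.current_grip_width()*92)
    if np.linalg.norm(f)>40: print("stop");break
im,d=env.snapshot("top"); np.savez("top2.npz",p=im,d=d);cv2.imwrite("pics/t2.png",cv2.resize(im[145:220,230:330][:,:,::-1],(800,600),interpolation=cv2.INTER_CUBIC))
print(env.current_t())
```

```text
380 7.17 [-1.022 -1.353 10.712] [-0.018  0.338  0.132] 21.405116198741126
470 8.78 [ 8.655  2.253 -5.104] [-0.047  0.338  0.063] 20.907623145547156
560 10.38 [-4.352 -0.566 12.263] [0.017 0.338 0.034] 21.238899960883973
650 11.97 [ 3.384 -0.636  6.296] [0.05  0.338 0.101] 21.114328587378868
740 13.57 [-1.934 -0.241 11.622] [-0.018  0.338  0.132] 21.20811418857781
830 15.18 [10.274  4.728 -5.194] [-0.047  0.338  0.063] 20.859518654651836
920 16.77 [-5.052 -0.123 13.082] [0.017 0.338 0.034] 21.11397072593078
17.3417
```

View pics/t2.png

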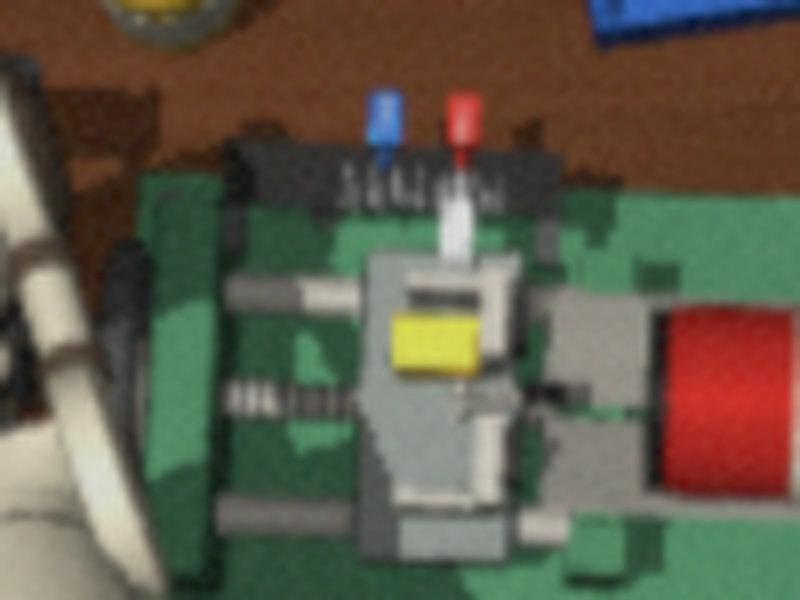

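The top crop shows the pointer at (458,225) nearly below the red rider (465,115), with its tip at about (462,160). Next a subpixel measurement.

```bash
cat > meas.py <<'E'
from h import *
def meas(p,dbg=True):
    p=p.astype(float); out={}
    # red: per-row centroid of redness
    for nm,ch,oth,c0,c1,r0,r1 in [("red",0,(1,2),277,297,155,166),("blue",2,(0,1),270,286,155,166)]:
        w=np.clip(p[...,ch]-np.maximum(p[...,oth[0]],p[...,oth[1]])-60,0,None)[r0:r1,c0:c1]
        R,Cc=np.nonzero(w>0); 
        v,u=np.mgrid[r0:r1,c0:c1]; uv=[((w*u).sum()/w.sum(),(w*v).sum()/w.sum())]
        out[nm]=M(onz("top",uv,.13)[0])*1000; out[nm+"_px"]=np.round(uv[0],2)
    # pointer rows: white/grey bright vs dark/green, per row centroid
    ys=[];
    for r in range(169,178):
        row=p[r,272:300]; w=np.clip(row.min(1)-110,0,None)
        if w.max()<40: continue
        k=w.argmax(); a=max(0,k-4); b=k+5; ww=w[a:b]; u=272+np.arange(a,b)[:len(ww)]
        uc=(ww*u).sum()/ww.sum(); ys.append((r,round(uc,2),round((M(onz("top",[(uc,r)],.13)[0])*1000)[1],2)))
    out["pointer"]=np.median([y[2] for y in ys]); out["rows"]=ys
    return out
E
python3 - <<'E'
from meas import *
for f in ("top0","top2"):
    p=np.load(f+".npz")["p"]; o=meas(p); print(f); [print(" ",k,v) for k,v in o.items()]
    if f=="top2":
        print(p[160:178,280:294].min(2))
E
```

```text
top0
  red [112.90891615 140.95755919 130.        ]
  red_px [287.51 159.48]
  blue [109.90282306 169.68162529 130.        ]
  blue_px [278.4 160.1]
  pointer 157.9
  rows [(169, np.float64(281.79), np.float64(157.9)), (170, np.float64(281.76), np.float64(157.86)), (171, np.float64(281.77), np.float64(157.7)), (172, np.float64(281.74), np.float64(157.71)), (173, np.float64(281.73), np.float64(157.59)), (174, np.float64(281.59), np.float64(157.92)), (175, np.float64(281.45), np.float64(158.24)), (176, np.float64(281.25), np.float64(158.75)), (177, np.float64(280.75), np.float64(160.21))]
top2
  red [112.98546566 141.02354053 130.        ]
  red_px [287.49 159.45]
  blue [109.8925533  169.23315948 130.        ]
  blue_px [278.55 160.11]
  pointer 142.48
  rows [(169, np.float64(286.67), np.float64(142.48)), (170, np.float64(286.63), np.float64(142.48)), (171, np.float64(286.67), np.float64(142.25)), (172, np.float64(286.62), np.float64(142.27)), (173, np.float64(286.54), np.float64(142.41)), (174, np.float64(286.57), np.float64(142.2)), (175, np.float64(286.43), np.float64(142.55)), (1
[... 453 characters left out ...]
5  80  57  51  65  67  98  69  67  51  50  57  49]
 [ 69  58  79  58  68  96 101 145 102  86  62  55  68  52]
 [ 83  66  82  61  88 119 111 152 113  86  80  68  76  55]
 [ 93  92  97  66  92 135 134 170 131  80 113  97  85  55]
 [ 82  83 106  68  99 162 181 206 179  97 106  96  88  58]
 [ 46  49  65  53  87 167 202 215 202 104  80  77  75  56]
 [ 50  58  63  63  88 176 208 214 204 107  52  47  46  42]
 [ 69  78  82  80 103 196 212 215 205 111  65  63  56  51]
 [ 84  82  87  86 109 199 212 214 201 120  82  81  77  53]
 [ 89  86  85  84 106 198 214 209 182 107  84  81  75  59]
 [113 111 107 105 116 191 202 201 180 107  96  97  96  86]
 [147 145 143 144 145 170 175 174 166 114 137 142 141 141]]
```

Run:
```python
from meas import *
for a in (955,970,985,997):
    env.movel(hpos(np.radians(a))+TC,None,vel=.1)
P=[]
for k in range(3):
    im,d=env.snapshot("top"); P.append(im)
im=np.mean(P,0); np.save("top3.npy",im)
o=meas(im);[print(k,v) for k,v in o.items()]
print((im[155:172,281:295,0]-im[155:172,281:295,1]).astype(int))
S=np.mean([env.snapshot("scene")[0] for _ in range(3)],0); np.save("sc3.npy",S)
cv2.imwrite("pics/t3.png",cv2.resize(np.uint8(im[150:180,268:308])[:,:,::-1],(800,600),interpolation=cv2.INTER_CUBIC))
cv2.imwrite("pics/s3.png",cv2.resize(np.uint8(S[185:215,320:360])[:,:,::-1],(800,600),interpolation=cv2.INTER_CUBIC))
print(env.current_t(),env.current_contact_force())
# projected machine-x line thru red tip in scene
pr=lambda n,y:proj(n,[W((x,y,.13)) for x in (.085,.095,.11)])
print(pr("top",.141)); print(pr("scene",.141))
```

```text
red [113.00669484 141.00343119 130.        ]
red_px [287.49 159.45]
blue [109.80636489 169.16723385 130.        ]
blue_px [278.57 160.14]
pointer 141.01
rows [(169, np.float64(286.94), np.float64(141.63)), (170, np.float64(287.12), np.float64(140.95)), (171, np.float64(287.06), np.float64(141.01)), (172, np.float64(287.02), np.float64(141.02)), (173, np.float64(286.92), np.float64(141.22)), (174, np.float64(286.95), np.float64(141.02)), (175, np.float64(286.94), np.float64(140.93)), (176, np.float64(286.88), np.float64(140.99)), (177, np.float64(287.43), np.float64(139.15))]
[[ 38  39  39  37  39  40  42  41  41  38  38  39  38  38]
 [ 35  38  37  37  41  64  70  71  68  43  37  37  38  38]
 [ 36  40  39  40  49 107 116 117 115  59  39  40  39  39]
 [ 37  39  39  40  54 125 118 118 128  66  42  39  39  38]
 [ 36  37  37  38  53 126 108 114 117  60  40  37  37  39]
 [ 35  37  38  37  51 124  89 108 113  57  36  36  36  34]
 [ 35  37  36  34  49 119  87 106 110  58  37  36  37  27]
 [ 30  32  31  32  42 105  81  97 102  53  36  38  37  24]
 [ 16  16  18  16  18  53  79  71  59  30  25  29  28  19]
 [  3   2   0   2   2  23  93  56  16   4   4   4   5   2]
 [  1   1   2   1   1  17  76  48  10   1   1   1   1   0]
 [  0   0  -1   0   0   8  26  19   5   0   0   1   0   0]
 [  0   0   1   0  -1   1   0   2   0   0   0   0   1   2]
 [  1   0   1   0  -2   0  -2   0   0  -1  -1   0   1   0]
 [  0   0   1  -1   0   0  -2  -1   0  -1   0  -1   0   0]
 [  0  -2  -1  -1  -2  -2  -2  -2  -1  -2   0   0  -1  -1]
 [-17 -11 -14 -10  -7  -3  -3  -4  -4  -5  -5  -5  -7  -8]]
18.75 [5.19632196 1.55024361 1.71090451]
[[287.1695589  168.18210285]
 [287.28525111 165.0596336 ]
 [287.45854178 160.38357611]]
[[337.0526758  203.24095797]
 [340.84997511 204.49312061]
 [346.5912549  206.38692605]]
```

View pics/t3.png

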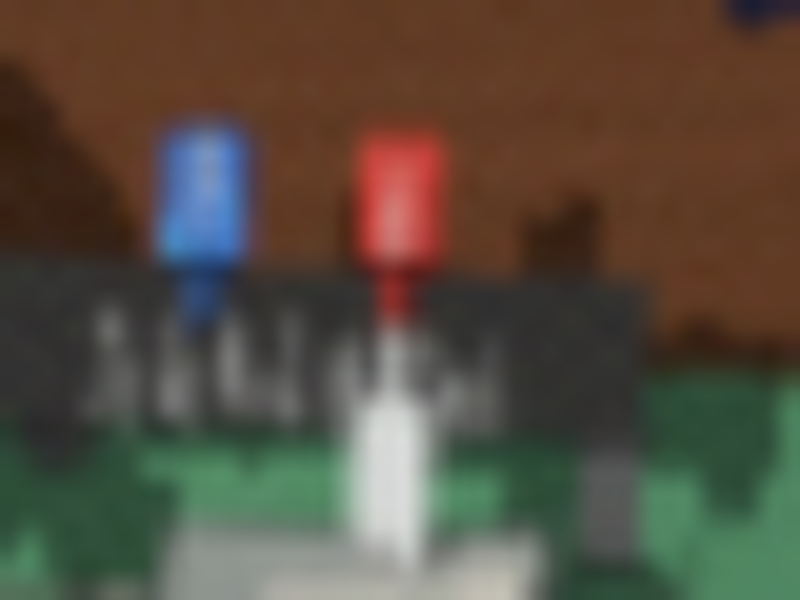

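View pics/s3.png

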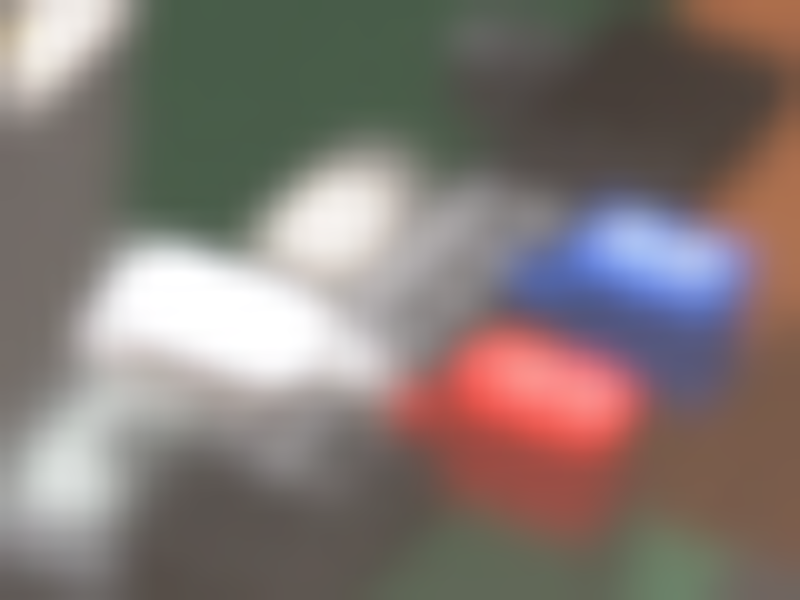

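Both views show the pointer in line with the red rider. In top, pointer body 287.0 px and red tip 287.2 px against an expected slope of +0.1 px, so an error under 0.5 mm. In the scene crop the white tip (385,365) meets the red tip (395,405). I'll release the handle and re-check.

Run:
```python
from meas import *
np.set_printoptions(precision=3,suppress=True)
env.move_gripper(0.6)
p=hpos(np.radians(997))+TC
print(env.movel([p[0],p[1],.29],None,vel=.2),env.current_t())
env.move_gripper(0.0)
env.movep(W((0,-.160,.29)),quat(1))
print(env.current_t(),M(env.current_tool_pos()))
P=[env.snapshot("top")[0] for k in range(3)]
im=np.mean(P,0); np.save("top4.npy",im)
o=meas(im);[print(k,v) for k,v in o.items() if "px" not in k]
cv2.imwrite("pics/t4.png",cv2.resize(np.uint8(im[110:260,230:430])[:,:,::-1],(800,600),interpolation=cv2.INTER_CUBIC))
print(env.current_t(),env.current_contact_force())
```

```text
False 20.5667
23.275 [ 0.    -0.159  0.29 ]
red [113.051 141.024 130.   ]
blue [109.639 169.178 130.   ]
pointer 140.98
rows [(169, np.float64(287.0), np.float64(141.43)), (170, np.float64(287.13), np.float64(140.9)), (171, np.float64(287.08), np.float64(140.96)), (172, np.float64(287.02), np.float64(141.03)), (173, np.float64(286.92), np.float64(141.23)), (174, np.float64(286.95), np.float64(141.01)), (175, np.float64(286.96), np.float64(140.87)), (176, np.float64(286.89), np.float64(140.98)), (177, np.float64(287.45), np.float64(139.1))]
23.425 [-0.178  0.757  0.445]
```

View pics/t4.png

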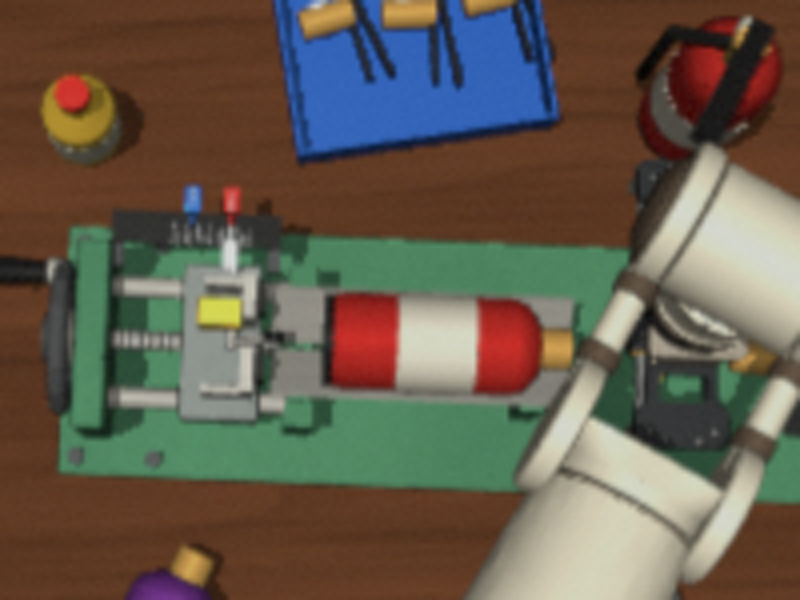

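The pointer is still on the mark after release (140.98 vs 141.02). The fingers are behind the neck (555,348), and the extinguisher at (700,90) is clear by about 6 cm by my estimate. I'll descend and approach the neck gently.

Run:
```python
from h import *
np.set_printoptions(precision=3,suppress=True)
print(env.movel(W((0,-.152,.146)),None,vel=.12,force_limit=5),env.current_t(),M(env.current_tool_pos()),env.current_contact_force())
f0=env.current_contact_force()
print(env.movel(W((0,-.110,.146)),None,vel=.03,force_limit=2.0),env.current_t(),M(env.current_tool_pos()),env.current_contact_force())
im,d=env.snapshot("scene"); cv2.imwrite("pics/s5.png",cv2.resize(im[150:300,180:380][:,:,::-1],(800,600),interpolation=cv2.INTER_CUBIC))
```

```text
False 24.775 [ 0.001 -0.152  0.147] [ 0.545  0.536 -0.701]
True 25.525 [-0.    -0.133  0.146] [-0.629 -0.734  0.011]
```

View pics/s5.png

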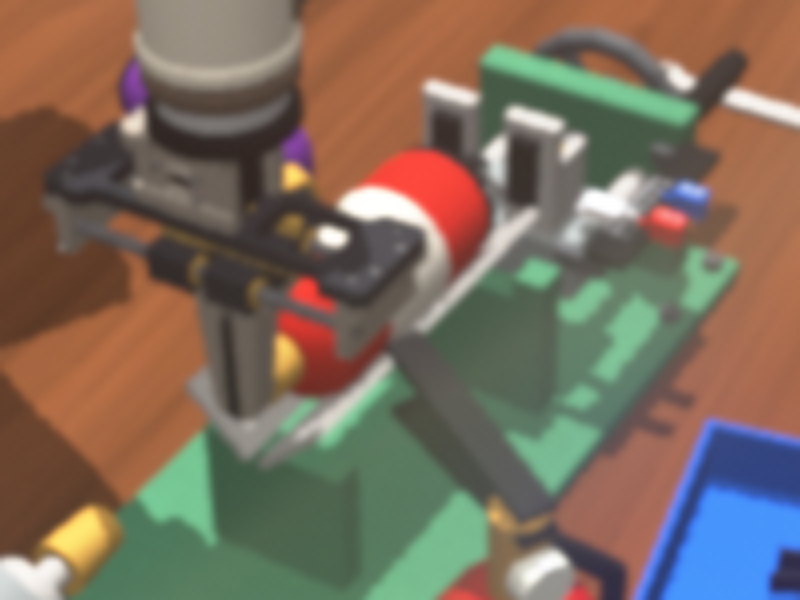

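Run:
```python
from h import *
np.set_printoptions(precision=3,suppress=True)
ym=np.array([-np.sin(q[2]),np.cos(q[2]),0])
print("cmd y now",M(env.current_tool_pos()))
y=-.133
while y<-.104:
    y+=.004
    hit=env.movel(W((0,y,.146)),None,vel=.025,force_limit=13)
    print(hit,round(env.current_t(),2),M(env.current_tool_pos()),env.current_contact_force()@ym)
    if hit: break
im,d=env.snapshot("top"); cv2.imwrite("pics/t6.png",cv2.resize(im[140:240,230:363][:,:,::-1],(798,600),interpolation=cv2.INTER_CUBIC))
```

```text
cmd y now [-0.001 -0.133  0.145]
False 25.92 [-0.    -0.129  0.146] -4.50612297014363
False 26.23 [-0.    -0.125  0.146] -2.9706565094328337
False 26.53 [-0.    -0.121  0.146] -2.5265640172122326
False 26.84 [-0.    -0.117  0.146] -1.8549371904617005
False 27.15 [-0.    -0.113  0.146] -3.1201474867042434
False 27.46 [-0.    -0.109  0.146] -2.6289917579324547
False 27.77 [-0.    -0.105  0.146] -3.491943847208767
False 28.07 [-0.    -0.101  0.146] -2.7531939130645786
```

View pics/t6.png

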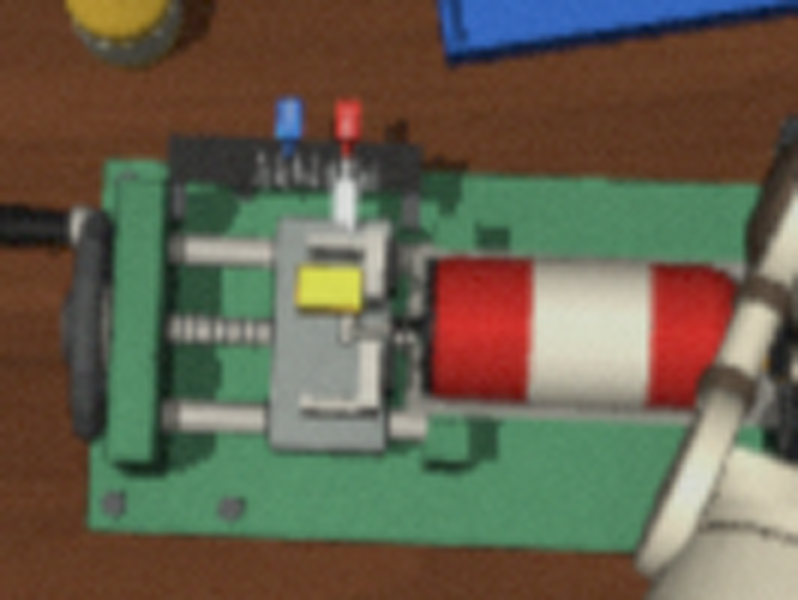

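The foot (428,330) is about 20 mm short of the pads (385), and sliding friction is about 3 N. I'll continue slowly.

Run:
```python
from h import *
np.set_printoptions(precision=3,suppress=True)
ym=np.array([-np.sin(q[2]),np.cos(q[2]),0])
F=lambda:-np.mean([env.current_contact_force()@ym for _ in range(3)])
y=-.101; n=0
t0=env.current_t()
while y<-.062:
    st=.003 if y<-.0895 else .0006
    f=F()
    y+=st
    hit=env.movel(W((0,y,.146)),None,vel=.02 if st>.001 else .006,force_limit=8)
    g=F(); print(hit,round(env.current_t(),2),round(y,4),M(env.current_tool_pos()),round(g,2))
    if g>13 or (hit and g>10): break
```

```text
False 28.43 -0.098 [ 0.    -0.098  0.146] 3.59
False 28.73 -0.095 [-0.    -0.095  0.146] 4.08
False 29.02 -0.092 [-0.    -0.092  0.146] 3.71
False 29.32 -0.089 [-0.    -0.089  0.146] 2.68
False 29.57 -0.0884 [ 0.    -0.088  0.146] 3.69
False 29.82 -0.0878 [ 0.    -0.088  0.146] 4.24
False 30.07 -0.0872 [-0.    -0.088  0.146] 6.12
False 30.32 -0.0866 [-0.    -0.088  0.146] 8.65
False 30.57 -0.086 [-0.    -0.088  0.146] 9.81
False 30.82 -0.0854 [-0.    -0.088  0.146] 11.59
False 31.07 -0.0848 [-0.    -0.088  0.146] 13.51
```

Tool y is stalled at -0.088, so the foot is at about 0.112. That matches the expected stop plane, and the force rises linearly. I'll press a little more and hold.

Run:
```python
from h import *
np.set_printoptions(precision=4,suppress=True)
ym=np.array([-np.sin(q[2]),np.cos(q[2]),0])
F=lambda:-np.mean([env.current_contact_force()@ym for _ in range(3)])
y=-.0848
while y<-.0825:
    y+=.0005
    hit=env.movel(W((0,y,.146)),None,vel=.006,force_limit=6)
    g=F(); print(hit,round(env.current_t(),2),round(y,4),M(env.current_tool_pos()),round(g,2))
    if g>17: break
env.dwell(.4); print(F(),M(env.current_tool_pos()))
im,d=env.snapshot("top"); cv2.imwrite("pics/t7.png",cv2.resize(im[140:240,230:363][:,:,::-1],(798,600),interpolation=cv2.INTER_CUBIC))
im,d=env.snapshot("scene"); cv2.imwrite("pics/s7.png",cv2.resize(im[150:240,250:370][:,:,::-1],(800,600),interpolation=cv2.INTER_CUBIC))
```

```text
False 31.32 -0.0843 [-0.0001 -0.0877  0.1463] 15.35
False 31.57 -0.0838 [-0.0001 -0.0877  0.1463] 16.64
False 31.82 -0.0833 [-0.0001 -0.0876  0.1464] 18.74
18.856859337241804 [-0.0001 -0.0877  0.1464]
```

View pics/t7.png

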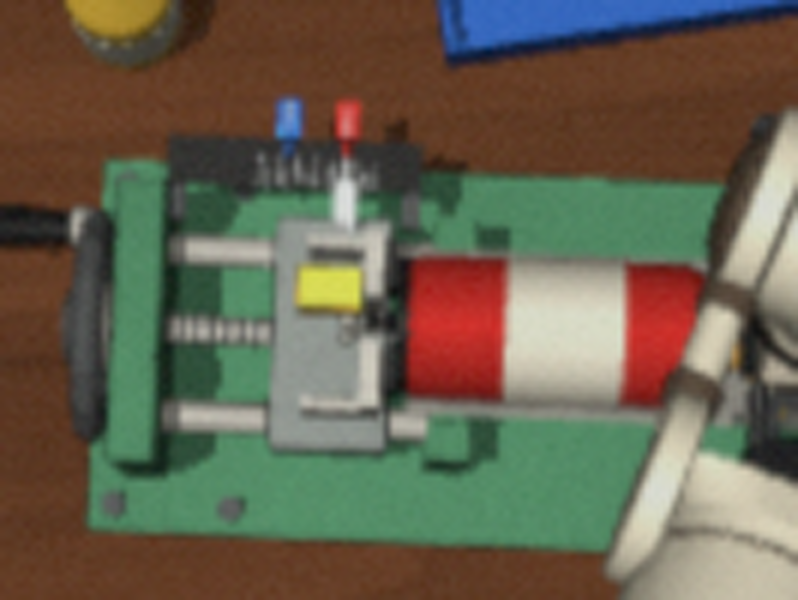

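View pics/s7.png

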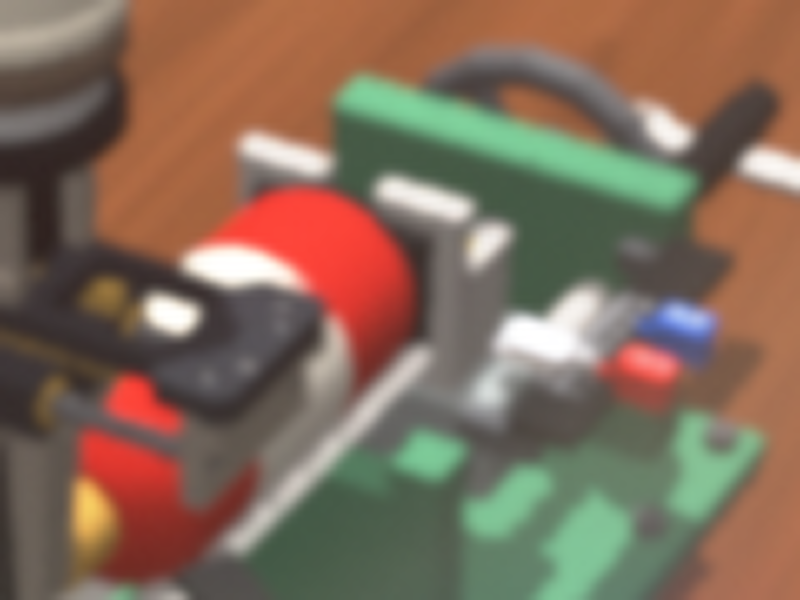

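The foot is on the pads: black foot edge at (395,330) in top, hard against the fork in scene (420,270). The roller is pushed back and the pointer is unchanged. Next I back off slowly and retreat.

Run:
```python
from meas import *
np.set_printoptions(precision=4,suppress=True)
env.movel(W((0,-.095,.146)),None,vel=.01)
env.movel(W((0,-.14,.146)),None,vel=.06)
print(env.current_contact_force())
env.movel(W((0,-.14,.30)),None,vel=.2)
env.movep(W((-.2,-.12,.33)),quat(1))
print(env.current_t())
im=np.mean([env.snapshot("top")[0] for k in range(3)],0)
o=meas(im);[print(k,v) for k,v in o.items() if "px" not in k and k!="rows"]
cv2.imwrite("pics/t8.png",cv2.resize(np.uint8(im[140:240,240:373])[:,:,::-1],(798,600),interpolation=cv2.INTER_CUBIC))
S=env.snapshot("scene")[0]
cv2.imwrite("pics/s8.png",cv2.resize(S[130:280,230:430][:,:,::-1],(800,600),interpolation=cv2.INTER_CUBIC))
print(env.current_t(),env.current_contact_force())
```

```text
[-0.6077 -0.3508  0.6717]
36.2833
red [113.0478 141.0073 130.    ]
blue [109.4877 169.3858 130.    ]
pointer 140.98
36.4833 [ 0.6098 -1.0119  0.3393]
```

View pics/t8.png

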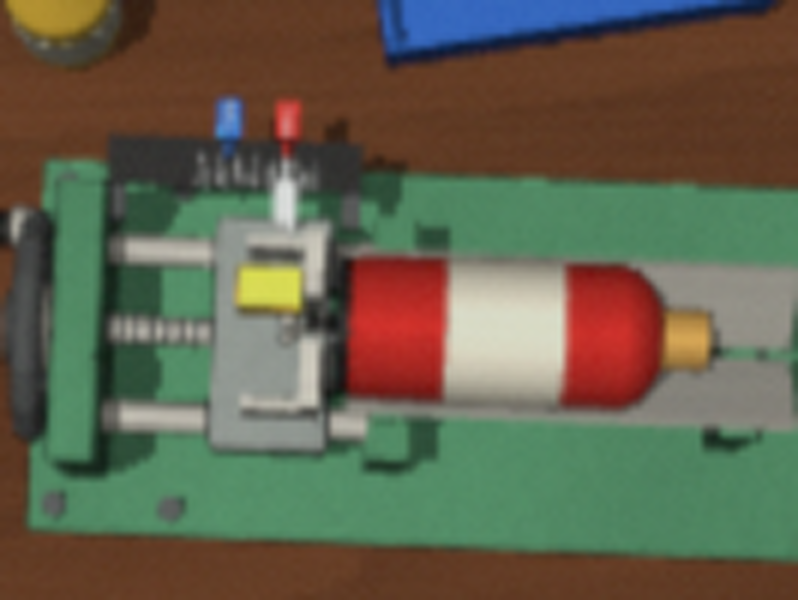

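View pics/s8.png

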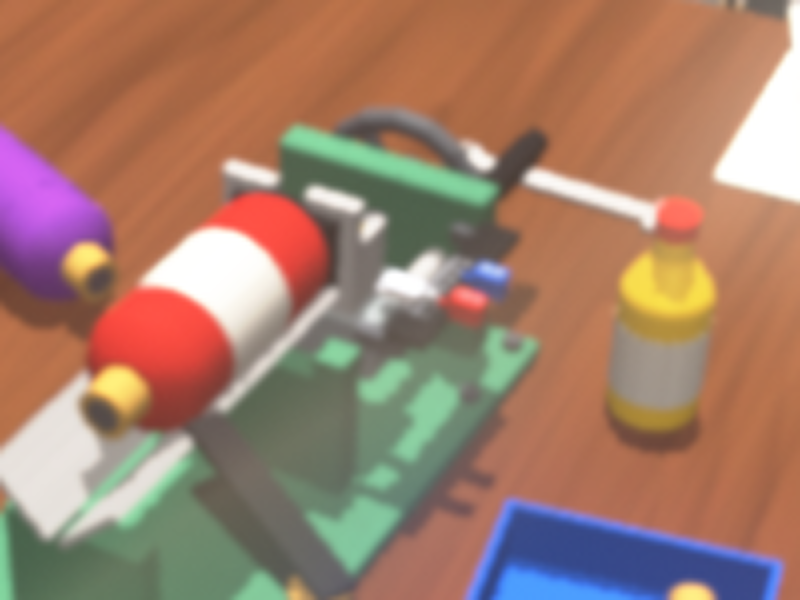

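The band edges have not moved since the press (445/567 px now, 505/627 before with the crop 60 px different), so the shell stayed home. The arm is clear and the bystanders visible in the crops have not moved. Handing in.

Run:
```python
from bench import env
env.dwell(.2); env.hand_in(); print(env.current_t())
```

```text
the job is handed in; nothing more can be done
the job is handed in; nothing more can be done
```

I set the pointer to the red rider and pushed the red shell home against the stop. The job went in at about 37 s; no verdict is reported.

- **Pointer:** I gripped the crank handle and turned it about 767° clockwise. After I let go, and again at the end, the pointer read y = 140.98 mm and the red rider 141.01 mm. My image-measurement error is about ±0.5 mm. The scene view also shows the two in line.
- **Shell:** I pushed it by the neck with closed fingers against about 3–4 N of friction. It stalled at tool y = -88 mm, which puts the foot at the expected stop plane. I then pressed to about 19 N at the tool, so roughly 15 N on the pads, with no sign of ramming.
- **After backing off:** Its coloured bands are at the same pixels as when pressed, so it did not spring back. The arm is clear and touches nothing.
- **Not measured directly:** I can't read the roller-arm angle. I judged the switch tripped from the foot being on the pads and the roller looking pushed back in the pictures. I checked the other objects by eye in the crops; the full extinguisher was mostly outside the last ones, but the arm stayed about 6 cm clear of it by my estimate.

No check failed. One approach move stopped early at about 1 N, which may have been sensor noise; it had no effect on the result.

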